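Stand the fallen bookend up and close the ledger row

TASK

The orange bookend beside the order ledgers has fallen over. Push it back up so that it stands on its dark weighted base, then push it along the table until its orange plate props the row squarely and snugly, roughly centred on the end ledger. Only push: never lift or carry the bookend, keep the ledgers standing in their row, and leave everything else on the table where it is.

Things in the scene. Friction and masses are not known exactly. Their poses are not given: they have to be found in the camera images.
- bookend: L-shaped bookend, loose, about 0.45 kg, 100 mm wide (own x). Origin: middle of the heel, the outer corner edge. Lying (own z up): orange plate flat on the table, y 0-120, z 0-6 mm, towards the ledgers; dark base on edge, y 0-20, z 0-95 mm. Standing: own y up, the plate a 120 mm wall with its outer face (through the origin) to the ledgers, the base level along own z, away from them.
- bookend_com (a point): Bookend's centre of mass: 24 mm from the heel along own y, 37 mm along own z. Pushed towards own -y near the top of the base, the bookend pivots about the heel and past about 33 degrees falls onto its base by itself.
- bookend_end (a point): Centre of the base's free end face (100 x 20 mm), 95 mm from the heel along the bookend's own z and 10 mm along own y: the highest part while fallen (95 mm up); once standing, a low upright face 20 mm high, on the side away from the ledgers.
- filebox: Fixed grey steel ticket box, 150 (x) x 100 (y) x 130 mm high, at the far end of the ledger row; cannot be moved. Origin: centre of its underside. Its axes follow the row: y points along the row towards the file box, z up.
- ledger_c: The end ledger of the row, next to the bookend: blue book standing upright, 135 (x) x 30 (y) x 175 mm high, 0.35 kg, loose. Origin: centre of its underside; the face the bookend must meet is 15 mm from it towards own -y. Its axes follow the row: y points along the row towards the file box, z up.
- ledger_b: Middle ledger, brown, 135 x 30 x 165 mm high, standing, loose. Origin: centre of its underside. Its axes follow the row: y points along the row towards the file box, z up.
- ledger_a: Ledger against the file box, green, 135 x 30 x 175 mm high, standing, loose. Origin: centre of its underside. Its axes follow the row: y points along the row towards the file box, z up.
- spool: Bystander: small green thread spool, 36 mm across, 55 mm high, standing. Origin: centre of its underside.
- pincushion: Bystander: red pincushion in a wooden dish, 72 mm across, 47 mm high. Origin: centre of its underside.
- tape: Bystander: round yellow tape-measure case, 60 mm across, 21 mm high. Origin: centre of its underside.
- buttontin: Bystander: round button tin with brass lid, 78 mm across, 34 mm high. Origin: centre of its underside.
Things that resemble listed ones, but are neither listed nor needed, are in the scene too. Several things look just like the bookend: the one meant starts farthest to the robot's left.

How it is judged:
By the outcome, as a careful person would: the job done as asked, in the order asked, and still so for the second after the job is handed in, with the robot touching nothing.
It also fails if it takes over 54 s, if anything falls off the work surface, if the arm or the gripper's body presses on something with over 40 N, if the wrist force passes 120 N, or if a joint passes its speed limit or range.

ROBOT

A 6-joint arm with a two-finger parallel gripper is mounted at the origin on the work surface. World frame = base frame: x ahead of the robot, y to its left, z up, the work surface at z = 0. Lengths are in m, angles in rad, forces in N, time in s.
With the tool pointing down it reaches from about 0.225 to 0.875 m from the base axis. Payload 3.4 kg.
Tool frame: the origin (TCP) lies midway between the tips of the shut fingers; the grasp point (between the pads) lies 19 mm behind it (manip.pinch_z is the z of the grasp point in the tool frame, in m); z points along the fingers, x is the direction in which the jaws open and shut, and the axes are right-handed (so a half turn about z gives the same grasp; the last joint's range is limited). The gripper opens to 85 mm and grips with 20 to 120 N. Pads are 22 mm wide; open, the fingers measure 114 mm over their backs; the gripper's body (76 mm by 85 mm) begins 54 mm behind the grasp point. The pads swing forward as they close: fully open they stand 13 mm farther back than shut.
Start: joints at [-1.318, 0.276, 1.505, -0, 1.361, -0.121], TCP at [0.21, -0.535, 0.231] pointing down, gripper open.
Joint ranges: [-2.89, 2.89], [-0.75, 2.08], [0.22, 2.7], [-1.18, 4.32], [0.11, 2.71], [-2.7, 2.7]. Speed limits (rad/s): [2.57, 2.57, 3.14, 3.14, 3.14, 3.14].

INTERFACE

Orientations are given as a unit quaternion [w, x, y, z].
In Python, from rig import manip gives the robot as it stands. The module is installed in compiled form; this text tells all that it offers.
- The arm moves only by the tool drive_tool, never from a script. Its argument "steps" is a list of rows, each a list of 5 numbers: the shift along the tool's x, y, z in mm, then the turn about the tool's z in rad, then the gripper command: -1 is shut, 1 is fully open, values between are in proportion. A call has 1 to 5 rows; each row is the pose to reach, as a shift and turn from the pose measured when the call began, along the tool's axes at that moment; what a row does not reach only later rows make up. A row lasts 1/10 s, in which the tool goes at most 50 mm and 8.59 degrees, less where a joint would pass 70% of its speed; a pose out of reach is approached as far as the arm can. A call with a gripper value outside its range is refused whole. The fingers move at their own pace and stop on an object; "squeeze" is the grip in N (left out, the last holds). Time passes only in rows, so rows that repeat a pose let the fingers close. It gives the time, the measured TCP pose, the force and the opening at its end, in the units of the state.
- manip.get_state(): the state, without advancing time (a new reading comes with each control period).
- manip.get_image(name): name is "scene" or "side" or "wrist"; returns the picture (384x512x3 uint8, blue, green, red); there is no depth.
- manip.get_calibration(name): a dict with "camera_matrix" (3x3 intrinsics, pixels), "distortion" ([k1, k2, p1, p2, k3] as OpenCV has them; the pictures are not rectified), "rvec" (rotation vector, rad) and "tvec" (3), from world to camera coordinates, as OpenCV has them. Camera axes: x right, y down, z forward; pixel columns grow to the right and rows downward; lengths in m; the calibration is good to about 2 mm. A picture is of the moment at which its call begins: read the wrist's pose just before it. get_calibration takes no time and is no camera call; for the wrist camera it gives the pose at the moment of the call.
- manip.sign_off(): hands the job in, once; it reports no verdict.
Trained networks look in the newest picture that a camera, given by its name, has taken for a name from the list of things; names that differ only in an ending like _2 or _b are one class to them, and where a whole thing is asked for, a point or a joint stands for the part that bears it (a point fixed in the world has none). Each returns a list of dicts, best first, with "conf" (0 to 1); they miss things now and then, are a little off and sometimes report something else, mostly with a low value. They report only what shows in the picture. A call takes as long as a camera call. They do not tell look-alikes from the thing itself.
- manip.masks_of(camera, name): "pixels" (384x512 bool, what is visible of it) and "location" ([column, row] in pixels, amid what is visible of it).
The state is a dict: "clock": time; "qpos": joint angles; "qd": joint speeds; "effort": joint torques, N m; "position": TCP position; "ee_rot": TCP orientation; "contact_force": force on the tool from outside, world axes, zero at the start; "moment": the same for the moment, N m; "width": finger opening in m.
Only numpy, scipy, OpenCV 4.12 (cv2) and the standard library are available. Lean on these libraries where they do the work, as an engineer would, in place of code of your own. Each camera call takes 0.05 s, during which the arm holds its last target.

## Working session

There is one attempt and no reset: what is moved stays moved. The work goes in short steps, Python scripts to look and compute and a tool call to move; the robot and the scene stay as the last step left them, time stands still between calls to the robot, and variables do not carry over. Pictures are saved under pics/ and viewed, and the job is handed in when it is done.

Besides the shell and the picture viewer there is one more tool, called in YAML: its name, and indented under it one key for each argument. drive_tool: Moves the arm, as the interface text tells. Its arguments: {"type":"object","properties":{"steps":{"type":"array","items":{"type":"array","items":{"type":"number"}}},"squeeze":{"type":"number"}},"required":["steps"]}

```bash
mkdir -p pics; ls; python3 - <<'E'
from rig import manip
import cv2,numpy as np
s=manip.get_state(); print(s)
for n in ["scene","side"]:
    im=manip.get_image(n); cv2.imwrite(f"pics/{n}0.png",im)
    c=manip.get_calibration(n); print(n,c)
E
```

```text
pics
{'clock': 0.0, 'qpos': array([-1.31796387e+00,  2.76647194e-01,  1.50616389e+00, -2.31830210e-05,
        1.36071906e+00, -1.20999551e-01]), 'qd': array([ 0.00099531,  0.00067074, -0.00234562, -0.00025699, -0.0003451 ,
       -0.00113738]), 'effort': array([-5.93475716e-05, -4.16781735e+01, -2.45809472e+01, -2.03191494e-04,
        1.11388150e-02,  1.16901177e-06]), 'position': array([ 0.20983117, -0.53475852,  0.23039771]), 'ee_rot': array([-6.29872874e-04,  8.26192681e-01, -5.63386825e-01, -7.36108173e-04]), 'contact_force': array([ 0.30772839, -0.96010891, -0.77228033]), 'moment': array([ 0.00711979,  0.01309055, -0.02855465]), 'width': 0.08553027270480612}
scene {'camera_matrix': array([[426.09247718,   0.        , 252.74136858],
       [  0.        , 426.09247718, 181.70479147],
       [  0.        ,   0.        ,   1.        ]]), 'distortion': array([-0.06533471,  0.        ,  0.        ,  0.        ,  0.        ]), 'rvec': array([ 0.9929238 ,  2.34071389, -1.15890543]), 'tvec': array([ 0.43476563, -0.1658787 ,  1.41517949])}
side {'camera_matrix': array([[459.43775789,   0.        , 249.93598924],
       [  0.        , 459.43775789, 183.12770703],
       [  0.        ,   0.        ,   1.        ]]), 'distortion': array([-0.08743012,  0.        ,  0.        ,  0.        ,  0.        ]), 'rvec': array([ 0.43206625, -2.78168513,  1.10527524]), 'tvec': array([0.54546007, 0.22978738, 1.05760491])}
```

View pics/scene0.png

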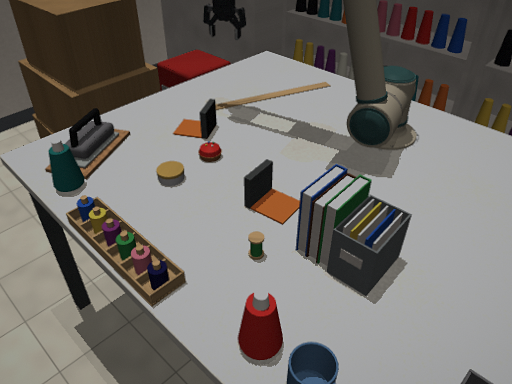

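View pics/side0.png

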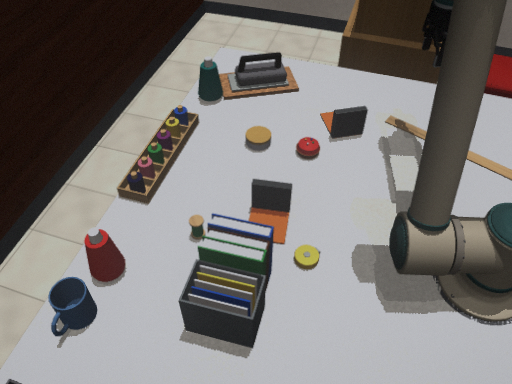

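```bash
cat > h.py <<'E'
from rig import manip
import cv2,numpy as np
from scipy.optimize import least_squares
from scipy.spatial.transform import Rotation as R
def cal(n):
    c=manip.get_calibration(n); return c["camera_matrix"],c["distortion"],c["rvec"],c["tvec"]
def proj(n,P):
    K,d,r,t=cal(n); return cv2.projectPoints(np.asarray(P,float).reshape(-1,3),r,t,K,d)[0].reshape(-1,2)
def onplane(n,uv,z=0.):
    K,d,r,t=cal(n); Rm=cv2.Rodrigues(r)[0]
    u=cv2.undistortPoints(np.asarray(uv,float).reshape(-1,1,2),K,d).reshape(-1,2)
    D=np.c_[u,np.ones(len(u))]@Rm; C=-Rm.T@t
    return C+D*((z-C[2])/D[:,2])[:,None]
def crop(n,im,c,h,s,name):
    x,y=map(int,c); o=im[max(0,y-h):y+h,max(0,x-h):x+h]; o=cv2.resize(o,None,fx=s,fy=s,interpolation=cv2.INTER_CUBIC); cv2.imwrite(name,o)
E
python3 - <<'E'
from h import *
for n in ["scene","side"]:
    im=manip.get_image(n); cv2.imwrite(f"pics/{n}1.png",im)
    for k in ["bookend","ledger_c","filebox","spool","pincushion","tape","buttontin"]:
        for r in manip.masks_of(n,k):
            ys,xs=np.nonzero(r["pixels"])
            print(n,k,round(r["conf"],2),np.round(r["location"]),len(xs),xs.min(),xs.max(),ys.min(),ys.max(),onplane(n,r["location"],.02).round(3)[0])
    if n=="scene": crop(n,im,(255,195),75,5,"pics/c_scene.png")
    else: crop(n,im,(265,215),65,6,"pics/c_side.png")
E
```

```text
scene bookend 0.93 [202. 126.] 905 173 215 98 138 [ 0.415 -0.438  0.02 ]
scene bookend 0.68 [266. 197.] 1992 243 299 160 223 [ 0.54  -0.033  0.02 ]
scene bookend 0.3 [258. 247.] 399 248 263 231 260 [0.685 0.074 0.02 ]
scene ledger_c 0.73 [309. 194.] 1343 296 346 164 252 [0.453 0.04  0.02 ]
scene ledger_c 0.6 [316. 213.] 1209 306 354 173 258 [0.499 0.1   0.02 ]
scene filebox 0.76 [368. 244.] 5202 328 410 196 294 [0.502 0.25  0.02 ]
scene spool 0.81 [256. 245.] 415 247 264 230 259 [0.683 0.067 0.02 ]
scene spool 0.23 [308. 195.] 1298 296 346 165 251 [0.459 0.041 0.02 ]
scene pincushion 0.57 [211. 152.] 387 198 220 141 161 [ 0.499 -0.296  0.02 ]
scene buttontin 0.72 [169. 175.] 597 157 183 161 186 [ 0.658 -0.296  0.02 ]
scene buttontin 0.32 [209. 154.] 369 198 221 142 161 [ 0.512 -0.294  0.02 ]
side bookend 0.86 [344. 120.] 1142 320 367 106 138 [ 0.411 -0.466  0.02 ]
side bookend 0.67 [260. 140.] 502 246 270 127 151 [ 0.636 -0.295  0.02 ]
side bookend 0.57 [271. 204.] 1945 249 291 180 243 [ 0.535 -0.065  0.02 ]
side ledger_c 0.8 [246. 226.] 971 208 272 214 274 [0.575 0.026 0.02 ]
side ledger_c 0.67 [246. 239.] 673 208 269 228 286 [0.564 0.064 0.02 ]
side filebox 0.98 [223. 302.] 5680 179 265 259 346 [0.558 0.242 0.02 ]
side filebox 0.18 [198. 226.] 287 189 205 215 238 [0.688 0.062 0.02 ]
side spool 0.77 [200. 226.] 272 189 204 215 238 [0.686 0.06  0.02 ]
side pincushion 0.95 [307. 147.] 439 295 319 138 159 [ 0.494 -0.308  0.02 ]
side tape 0.8 [302. 259.] 528 293 319 244 268 [0.417 0.08  0.02 ]
side buttontin 0.59 [259. 140.] 531 245 270 126 150 [ 0.638 -0.295  0.02 ]
```

View pics/c_scene.png

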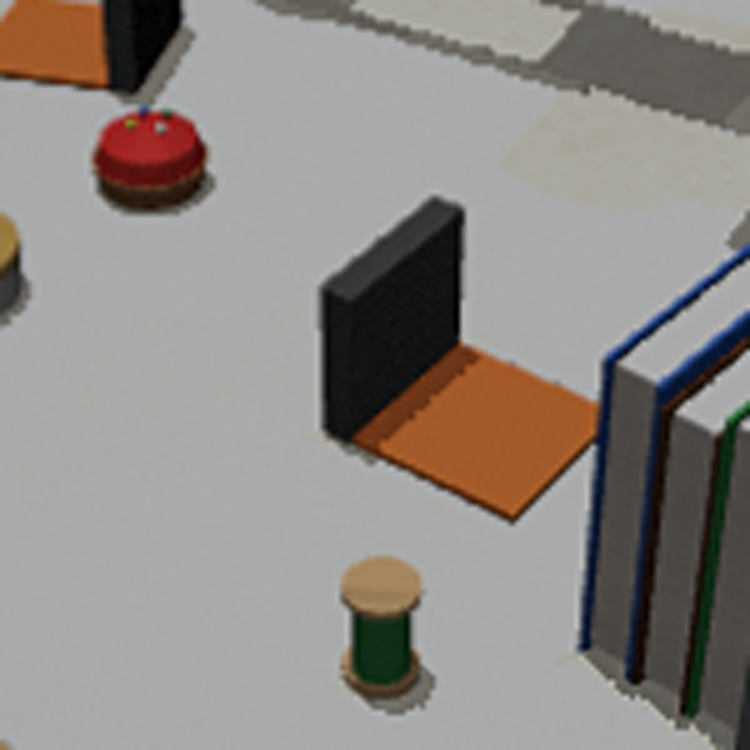

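View pics/c_side.png

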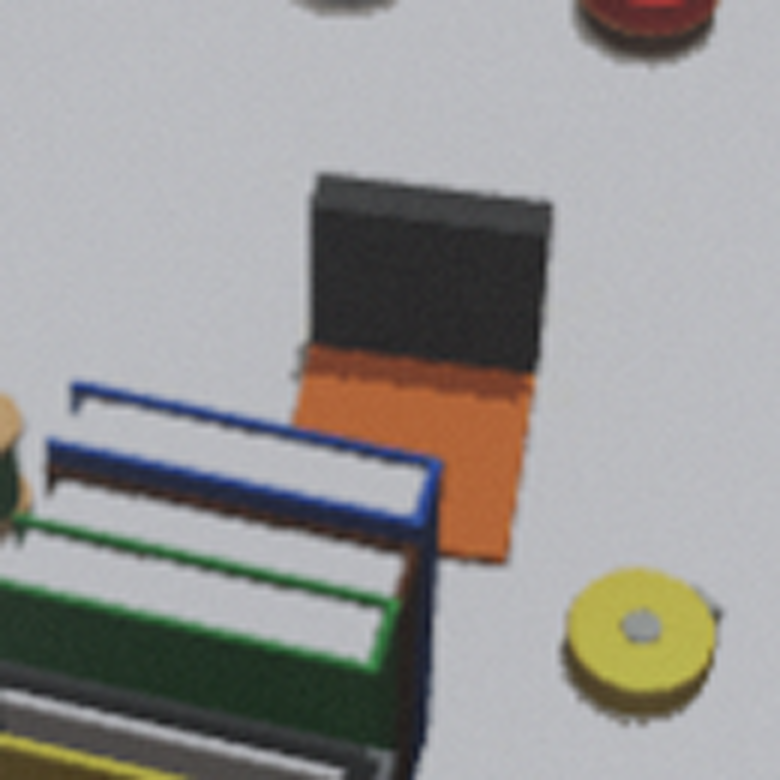

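```bash
cat > fit0.py <<'E'
from h import *
def sc(x,y): return ((x+.5)/5-.5+180,(y+.5)/5-.5+120)
def sd(x,y): return ((x+.5)/6-.5+200,(y+.5)/6-.5+150)
def fit(obs,x0,f):
    def res(p):
        out=[]
        for n in("scene","side"):
            o=[(P,uv) for m,P,uv in obs if m==n]
            if o: out.append((proj(n,f(p,np.array([q[0] for q in o])))-np.array([q[1] for q in o])).ravel())
        return np.concatenate(out)
    s=least_squares(res,x0,loss="soft_l1"); return s.x,res(s.x)
def planar(p,P):
    c,s_=np.cos(p[2]),np.sin(p[2]); Q=P/1000.
    return np.c_[p[0]+c*Q[:,0]-s_*Q[:,1],p[1]+s_*Q[:,0]+c*Q[:,1],Q[:,2]]
if __name__=="__main__":
    b=[("scene",(50,0,95),sc(322,288)),("scene",(50,20,95),sc(345,300)),("scene",(-50,20,95),sc(463,207)),("scene",(-50,0,95),sc(435,197)),
    ("scene",(50,0,0),sc(325,435)),("scene",(50,120,6),sc(513,518)),("scene",(-50,20,6),sc(463,345)),
    ("side",(50,0,95),sd(318,175)),("side",(-50,0,95),sd(552,203)),("side",(-50,20,95),sd(546,235)),("side",(50,20,95),sd(312,207)),
    ("side",(50,20,6),sd(308,347)),("side",(-50,20,6),sd(536,374)),("side",(-50,120,6),sd(505,560))]
    p,r=fit(b,[.53,-.06,0],planar); print("bookend",p.round(4),np.degrees(p[2]),r.round(1))
    l=[("scene",(67.5,-15,175),sc(610,360)),("scene",(67.5,-15,0),sc(585,652)),("scene",(67.5,15,175),sc(660,383)),
    ("side",(67.5,-15,175),sd(72,383)),("side",(-67.5,-15,175),sd(439,460)),("side",(-67.5,15,175),sd(425,525)),("side",(67.5,15,175),sd(50,440))]
    q,r=fit(l,[.56,.08,0],planar); print("ledger_c",q.round(4),np.degrees(q[2]),r.round(1))
    u=np.array([np.cos(q[2]),np.sin(q[2])]);v=np.array([-u[1],u[0]])
    d=p[:2]-q[:2]; print("heel in ledger frame x,y",d@u,d@v)
E
python3 fit0.py
```

```text
bookend [ 0.539  -0.0744  0.135 ] 7.734230303814462 [-0.6 -0.8  1.3 -0.3  0.5 -0.3 -0.2 -0.8 -0.7 -1.1  0.2 -0.9 -0.4 -1.1
 -0.6 -0.1 -0.1  0.1 -0.   0.6 -1.   0.2 -0.2  0.1 -0.4  0.5 -0.1  0.4]
ledger_c [0.548  0.1412 0.055 ] 3.153851425477889 [-1.  -0.9 -1.1 -0.6  1.   0.5 -0.1  0.1  0.8 -0.2 -0.1  0.3 -0.8  1.4]
heel in ledger frame x,y -0.020821138482768863 -0.21484671576151712
```

The candidates for the bookend are at scene (195,120), world y≈-0.44, and scene (270,195), world y≈-0.03. The second is farther left, lies beside the ledgers and matches the description. The enlarged crops confirm it: plate flat towards the ledgers, base on edge. The fitted pose is heel (0.539, -0.074), yaw 7.7°. The row yaw is 3.2°, and the heel sits 21 mm off centre.

```bash
cat >> h.py <<'E'
def goto(x,y,z,yawdeg):
    s=manip.get_state(); q=s["ee_rot"]; Rm=R.from_quat([q[1],q[2],q[3],q[0]]).as_matrix()
    d=Rm.T@(np.array([x,y,z])-s["position"])*1000
    yaw=np.degrees(np.arctan2(Rm[1,0],Rm[0,0])); dy=(yawdeg-yaw+180)%360-180
    print("t",round(s["clock"],2),"pos",s["position"].round(4),"yaw",yaw.round(2),"w",round(s["width"],3),"F",s["contact_force"].round(1),"tilt",Rm[2].round(3))
    print("shift",d.round(1),"turn",round(-np.radians(dy),3))
E
python3 - <<'E'
from h import *
goto(.533,-.032,.22,7.7)
E
```

```text
t 0.9 pos [ 0.21   -0.5353  0.2313] yaw -68.58 w 0.085 F [ 0.3 -0.3 -0.6] tilt [ 0.  0. -1.]
shift [-350.6 -484.5   11.3] turn -1.331
```

drive_tool:
  steps:
    - [-25,-35,0,-0.13,0.2]
    - [-55,-76,0,-0.26,0.2]
    - [-85,-117,0,-0.4,0.2]
    - [-115,-159,0,-0.53,0.2]
    - [-145,-200,0,-0.65,0.2]

```text
clock: 1.4
position: [0.3418, -0.3291, 0.2315]
ee_rot: [0.0, 0.963, -0.268, 0.0]
contact_force: [1.7, -0.5, 0.1]
width: 0.0512
```

```bash
python3 -c "
from h import *
goto(.533,-.032,.22,7.7)"
```

```text
t 1.4 pos [ 0.3418 -0.3291  0.2315] yaw -31.09 w 0.051 F [ 1.7 -0.5  0.1] tilt [ 0.001  0.    -1.   ]
shift [  10.3 -353.2   11.5] turn -0.677
```

drive_tool:
  steps:
    - [2,-45,2,-0.12,0.2]
    - [4,-95,4,-0.25,0.2]
    - [6,-145,6,-0.38,0.2]
    - [8,-195,8,-0.5,0.2]
    - [9,-240,10,-0.62,0.2]

```text
clock: 1.9
position: [0.4745, -0.1262, 0.2217]
ee_rot: [0.0, 0.999, 0.041, 0.001]
contact_force: [1.1, -0.8, -0.3]
width: 0.0511
```

```bash
python3 -c "
from h import *
goto(.533,-.032,.2,7.7)"
```

```text
t 1.9 pos [ 0.4745 -0.1262  0.2217] yaw 4.74 w 0.051 F [ 1.1 -0.8 -0.3] tilt [ 0.002  0.001 -1.   ]
shift [ 66.  -89.   21.8] turn -0.052
```

drive_tool:
  steps:
    - [25,-35,8,-0.03,0.2]
    - [50,-70,16,-0.05,0.2]
    - [66,-89,22,-0.052,0.2]
    - [66,-89,22,-0.052,0.2]

```text
clock: 2.3
position: [0.5341, -0.0292, 0.1988]
ee_rot: [-0.0, 0.998, 0.069, 0.001]
contact_force: [0.8, -0.3, 0.4]
width: 0.051
```

```bash
python3 -c "
from h import *
goto(.533,-.032,.078,7.7)
for n in ['scene','side']:
    im=manip.get_image(n); cv2.imwrite('pics/%s2.png'%n,im)
a=cv2.imread('pics/scene2.png')[60:280,150:400];b=cv2.imread('pics/side2.png')[60:280,150:400]
cv2.imwrite('pics/both2.png',cv2.resize(np.hstack([a,b]),None,fx=1.6,fy=1.6))
"
```

```text
t 2.3 pos [ 0.5341 -0.0292  0.1988] yaw 7.96 w 0.051 F [ 0.8 -0.3  0.4] tilt [ 0.001 -0.    -1.   ]
shift [ -1.7   2.7 120.8] turn 0.004
```

View pics/both2.png

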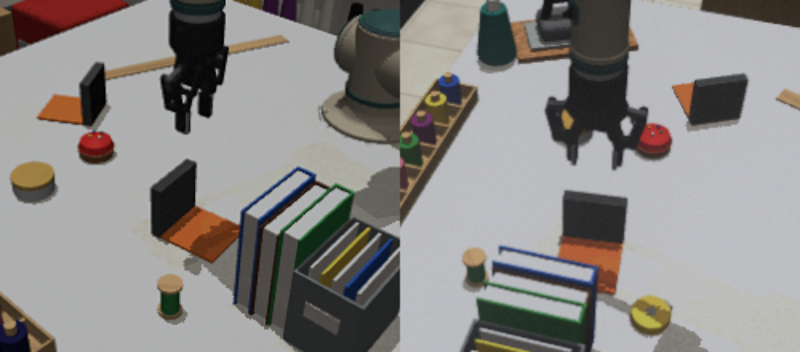

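The gripper hangs above the plate, between the base and the ledgers, clear of everything. Going down.

drive_tool:
  steps:
    - [-1,1,35,0.004,0.2]
    - [-2,2,75,0.004,0.2]
    - [-2,2,110,0.004,0.2]
    - [-2,2,125,0.004,0.2]
    - [-2,2,125,0.004,0.2]

```text
clock: 2.9
position: [0.5287, -0.0354, 0.0726]
ee_rot: [0.0, 0.998, 0.065, -0.002]
contact_force: [0.1, -0.3, 0.1]
width: 0.0511
```

```bash
python3 -c "
from h import *
goto(.533,-.032,.078,7.7)
im=manip.get_image('scene');crop('scene',im,(265,190),60,5,'pics/s3.png')
"
```

```text
t 2.9 pos [ 0.5287 -0.0354  0.0726] yaw 7.47 w 0.051 F [ 0.1 -0.3  0.1] tilt [-0.005  0.    -1.   ]
shift [ 4.7 -2.8 -5.4] turn -0.004
```

View pics/s3.png

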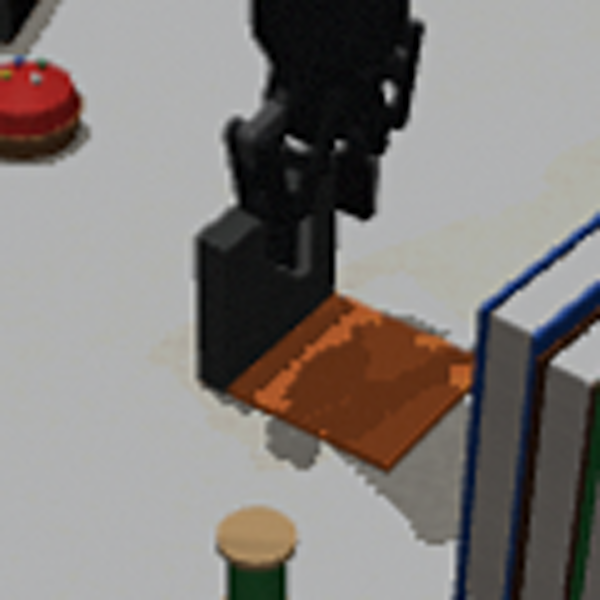

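drive_tool:
  steps:
    - [3,4,-4,0,0.2]
    - [4,8,-5,0,0.2]
    - [4,13,-5,0,0.2]
    - [4,18,-5,0,0.2]
    - [4,23,-5,0,0.2]

```text
clock: 3.45
position: [0.5377, -0.0581, 0.0799]
ee_rot: [0.001, 0.998, 0.065, 0.0]
contact_force: [0.2, 1.9, 1.6]
width: 0.051
```

```bash
python3 -c "
from h import *
goto(.533,-.032,.078,7.7)
im=manip.get_image('scene');crop('scene',im,(265,190),60,5,'pics/s4.png')
"
```

```text
t 3.45 pos [ 0.5377 -0.0581  0.0799] yaw 7.48 w 0.051 F [0.2 1.9 1.6] tilt [ 0.     0.002 -1.   ]
shift [ -1.2 -26.5   1.8] turn -0.004
```

View pics/s4.png

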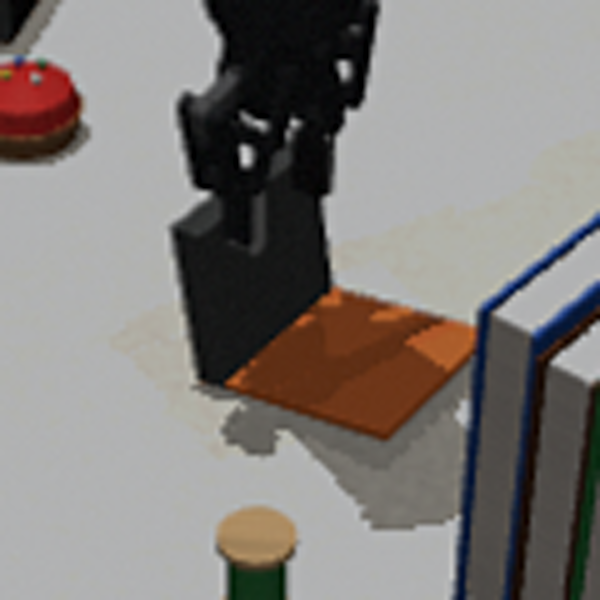

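It is tipping about the heel without sliding. Continuing.

drive_tool:
  steps:
    - [0,5,0,0,0.2]
    - [0,10,0,0,0.2]
    - [0,15,0,0,0.2]
    - [0,20,0,0,0.2]
    - [0,25,0,0,0.2]

```text
clock: 4.0
position: [0.5409, -0.0843, 0.0795]
ee_rot: [0.001, 0.998, 0.065, -0.0]
contact_force: [-0.0, 0.8, -0.0]
width: 0.0514
```

```bash
python3 -c "
from h import *
goto(.533,-.032,.078,7.7)
im=manip.get_image('scene');crop('scene',im,(265,190),60,5,'pics/s5.png')
"
```

```text
t 4.0 pos [ 0.5409 -0.0843  0.0795] yaw 7.48 w 0.051 F [-0.   0.8 -0. ] tilt [-0.001  0.002 -1.   ]
shift [ -1.  -52.9   1.4] turn -0.004
```

View pics/s5.png

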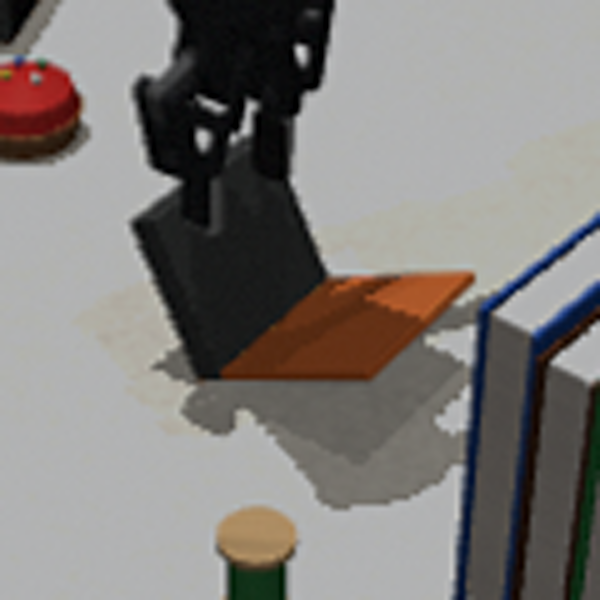

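drive_tool:
  steps:
    - [0,4,0,0,0.2]
    - [0,8,0,0,0.2]
    - [0,12,0,0,0.2]
    - [0,16,0,0,0.2]
    - [0,20,0,0,0.2]

```text
clock: 4.55
position: [0.5439, -0.1053, 0.0797]
ee_rot: [0.002, 0.998, 0.065, -0.0]
contact_force: [0.6, -0.2, -0.3]
width: 0.0512
```

```bash
python3 -c "
from h import *
goto(.533,-.032,.078,7.7)
im=manip.get_image('scene');crop('scene',im,(265,190),60,5,'pics/s6.png')
"
```

```text
t 4.55 pos [ 0.5439 -0.1053  0.0797] yaw 7.47 w 0.051 F [ 0.6 -0.2 -0.3] tilt [-0.     0.003 -1.   ]
shift [ -1.3 -74.1   1.4] turn -0.004
```

View pics/s6.png

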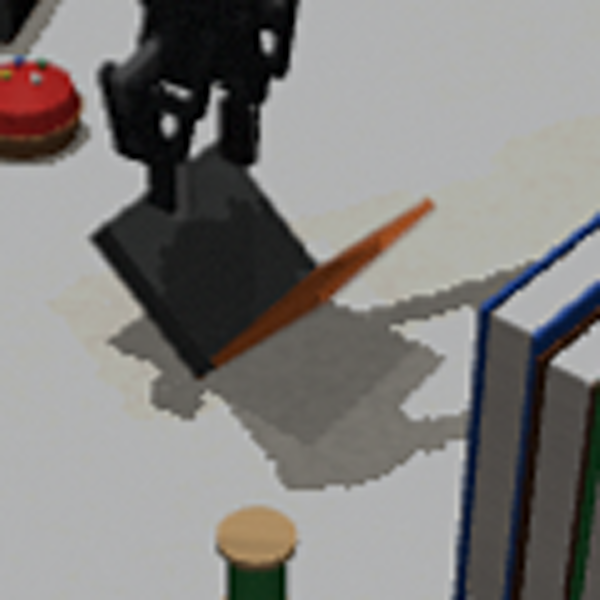

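It is past the balance point and falling by itself. I'll ease the fingers further from the plate while it lands.

drive_tool:
  steps:
    - [0,5,0,0,0.2]
    - [0,12,0,0,0.2]
    - [0,15,0,0,0.2]
    - [0,15,0,0,0.2]
    - [0,15,0,0,0.2]

```text
clock: 5.1
position: [0.546, -0.1208, 0.0797]
ee_rot: [0.002, 0.998, 0.065, 0.0]
contact_force: [0.2, -0.1, -0.3]
width: 0.0513
```

drive_tool:
  steps:
    - [0,5,-30,0,0.2]
    - [0,10,-70,0,0.2]
    - [0,30,-110,0,0.2]
    - [0,70,-110,0,0.2]
    - [0,115,-110,0,0.2]

```text
clock: 5.6
position: [0.5618, -0.2346, 0.1926]
ee_rot: [0.003, 0.998, 0.066, 0.002]
contact_force: [0.2, -0.2, -0.4]
width: 0.051
```

```bash
python3 -c "
from h import *
goto(.533,-.032,.078,7.7)
im=manip.get_image('scene');crop('scene',im,(265,190),75,5,'pics/s7.png')
im=manip.get_image('side');crop('side',im,(265,215),65,6,'pics/d7.png')
"
```

```text
t 5.6 pos [ 0.5618 -0.2346  0.1926] yaw 7.58 w 0.051 F [ 0.2 -0.2 -0.4] tilt [ 0.003  0.006 -1.   ]
shift [  -2.3 -205.2  113.4] turn -0.002
```

View pics/s7.png

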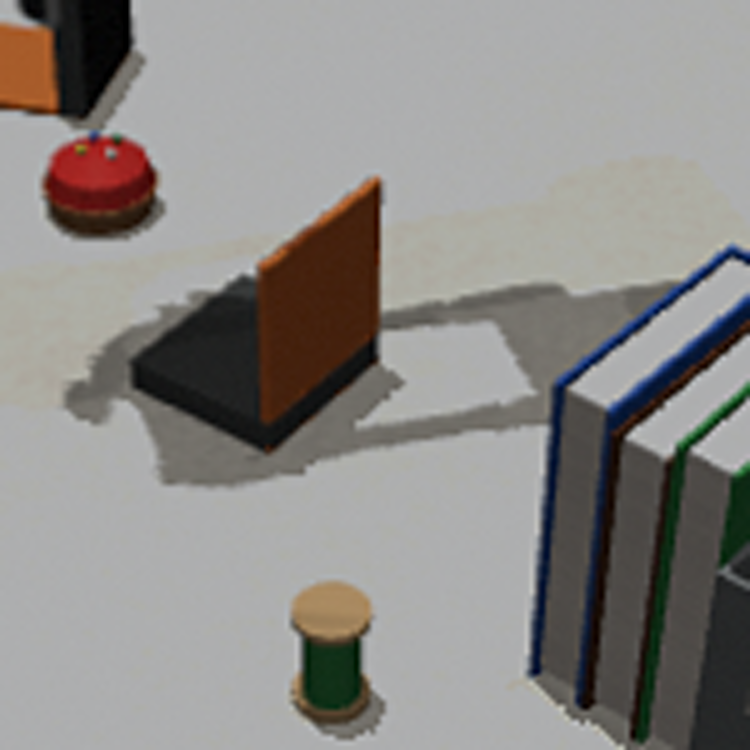

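View pics/d7.png

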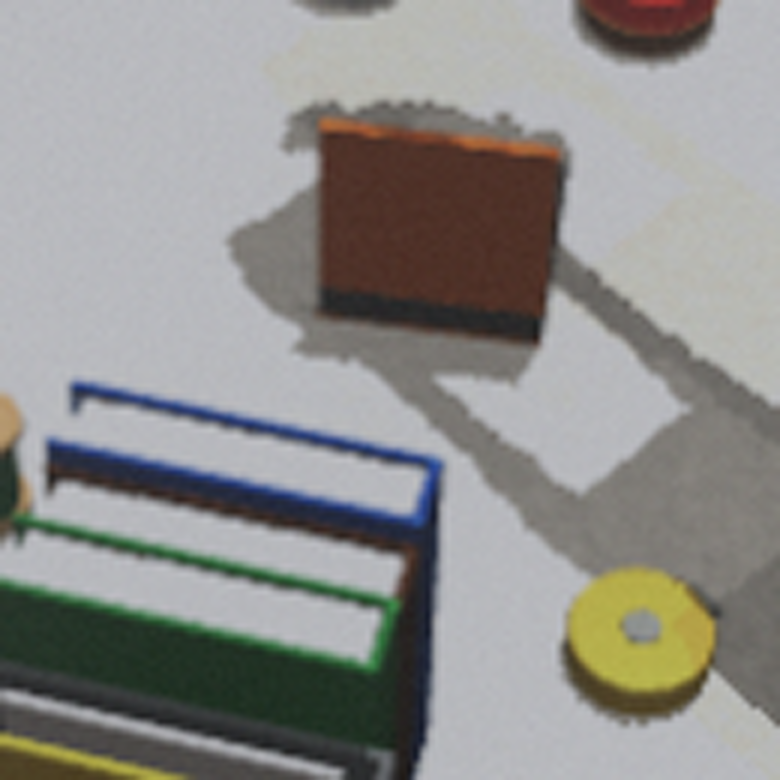

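```bash
cat > fit1.py <<'E'
from fit0 import *
def s2(x,y): return ((x+.5)/5-.5+190,(y+.5)/5-.5+115)
b=[("scene",(50,0,120),s2(264,270)),("scene",(-50,0,120),s2(380,181)),("scene",(50,0,0),s2(268,451)),("scene",(-50,0,0),s2(378,362)),("scene",(50,-95,0),s2(135,385)),("scene",(50,-95,20),s2(133,362)),
("side",(50,0,120),sd(319,128)),("side",(-50,0,120),sd(558,157)),("side",(50,0,0),sd(320,316)),("side",(-50,0,0),sd(540,343))]
p,r=fit(b,[.53,-.06,0],planar); print("bookend",p.round(4),np.degrees(p[2]),r.round(1))
l=[("scene",(67.5,-15,175),s2(558,385)),("scene",(67.5,-15,0),s2(533,675)),("scene",(67.5,15,175),s2(608,410)),("scene",(-67.5,-15,175),s2(733,248)),
("side",(67.5,-15,175),sd(72,383)),("side",(-67.5,-15,175),sd(439,460)),("side",(-67.5,15,175),sd(425,525)),("side",(67.5,15,175),sd(50,440))]
q,r=fit(l,[.56,.08,0],planar); print("ledger_c",q.round(4),np.degrees(q[2]),r.round(1))
u=np.array([np.cos(q[2]),np.sin(q[2])]);v=np.array([-u[1],u[0]])
d=p[:2]-q[:2]; print("heel in ledger frame x,y",d@u,d@v)
e=planar(p,np.array([(0,-95,0),(0,-130,0)])); print("end, pre",e)
goto(e[1,0],e[1,1],.15,np.degrees(p[2]))
E
python3 fit1.py
```

```text
bookend [ 0.5387 -0.0768  0.1349] 7.726737347969222 [ 0.3 -0.8  0.4 -1.   0.2  0.3  0.  -0.8 -0.9  0.1 -0.9 -1.1 -0.4  0.1
 -0.1  0.2 -0.5  0.4 -0.   0.8]
ledger_c [0.5482 0.1416 0.0446] 2.555428262648999 [-0.7 -1.  -0.9 -0.3  1.1  0.1 -0.4 -1.4 -0.1 -0.   0.6  0.2 -0.4  0.6
 -0.9  1.2]
heel in ledger frame x,y -0.019260723024168355 -0.2177097682189615
end, pre [[ 0.55148639 -0.17093342  0.        ]
 [ 0.55619209 -0.20561564  0.        ]]
t 5.7 pos [ 0.5619 -0.2397  0.1905] yaw 7.23 w 0.051 F [ 0.1  0.8 -1.2] tilt [ 0.001  0.008 -1.   ]
shift [ -1.4 -34.8  40.2] turn -0.009
```

Standing on its base at yaw 7.7°, about 19 mm off centre, with a 203 mm gap to the ledger. Next I go behind the base end, low.

drive_tool:
  steps:
    - [-1,-17,40,-0.009,0.2]
    - [-1,-34,85,-0.009,0.2]
    - [-1,-34,130,-0.009,0.2]
    - [-1,-34,165,-0.009,0.2]
    - [-1,-34,176,-0.009,0.2]

```text
clock: 6.2
position: [0.5539, -0.2052, 0.0103]
ee_rot: [0.002, 0.998, 0.068, -0.003]
contact_force: [-0.0, 0.1, -0.2]
width: 0.051
```

```bash
python3 -c "
from h import *
goto(.5562,-.2056,.008,7.7)
im=manip.get_image('scene');crop('scene',im,(225,180),60,5,'pics/s8.png')
"
```

```text
t 6.2 pos [ 0.5539 -0.2052  0.0103] yaw 7.77 w 0.051 F [-0.   0.1 -0.2] tilt [-0.005  0.003 -1.   ]
shift [2.2 0.7 2.3] turn 0.001
```

View pics/s8.png

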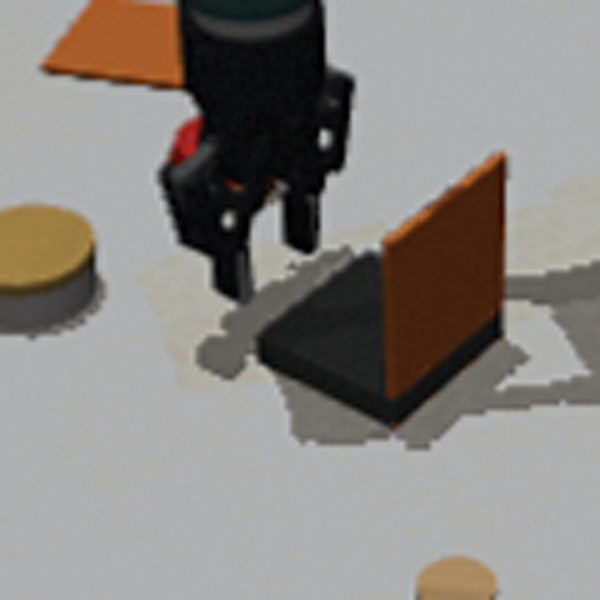

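drive_tool:
  steps:
    - [2,-7,4,0,0.2]
    - [2,-14,5,0,0.2]
    - [2,-20,5,0,0.2]
    - [2,-25,5,0,0.2]
    - [2,-30,5,0,0.2]

```text
clock: 6.75
position: [0.5537, -0.1765, 0.0068]
ee_rot: [0.004, 0.998, 0.068, -0.001]
contact_force: [1.2, -3.9, 1.5]
width: 0.051
```

```bash
python3 -c "
from h import *
goto(.5542,.0206,.005,2.8)
im=manip.get_image('scene');crop('scene',im,(235,185),60,5,'pics/s9.png')
"
```

```text
t 6.75 pos [ 0.5537 -0.1765  0.0068] yaw 7.83 w 0.051 F [ 1.2 -3.9  1.5] tilt [-0.002  0.007 -1.   ]
shift [  27.4 -195.2    0.3] turn 0.088
```

View pics/s9.png

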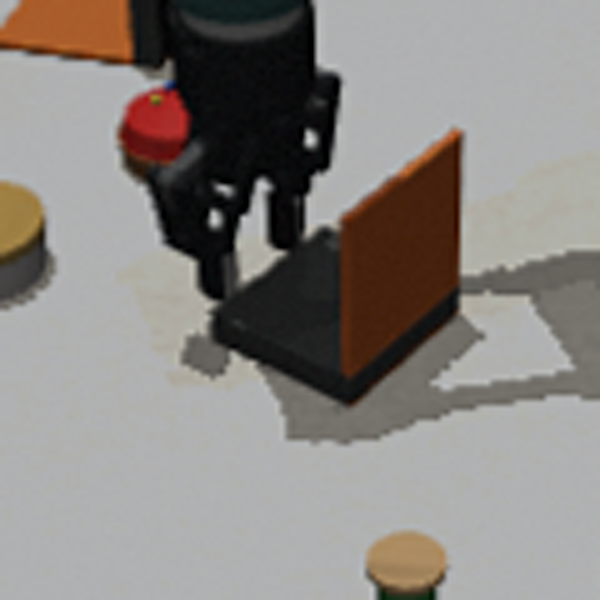

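In contact with the fingers straddling the base end, at about 4 N. I push on an oblique line while turning gradually.

drive_tool:
  steps:
    - [1.4,-10,0,0.005,0.2]
    - [2.8,-20,0,0.01,0.2]
    - [4.2,-30,0,0.015,0.2]
    - [5.6,-40,0,0.02,0.2]
    - [7,-50,0,0.025,0.2]

```text
clock: 7.3
position: [0.5544, -0.1253, 0.0072]
ee_rot: [0.004, 0.998, 0.056, 0.0]
contact_force: [-0.4, -5.7, 3.8]
width: 0.0514
```

```bash
python3 -c "
from h import *
goto(.5542,.0206,.005,2.8)
im=manip.get_image('scene');crop('scene',im,(255,195),75,5,'pics/s10.png')
im=manip.get_image('side');crop('side',im,(265,215),65,6,'pics/d10.png')
"
```

```text
t 7.3 pos [ 0.5544 -0.1253  0.0072] yaw 6.4 w 0.051 F [-0.4 -5.7  3.8] tilt [-0.     0.008 -1.   ]
shift [  16.1 -145.1    0.9] turn 0.063
```

View pics/s10.png

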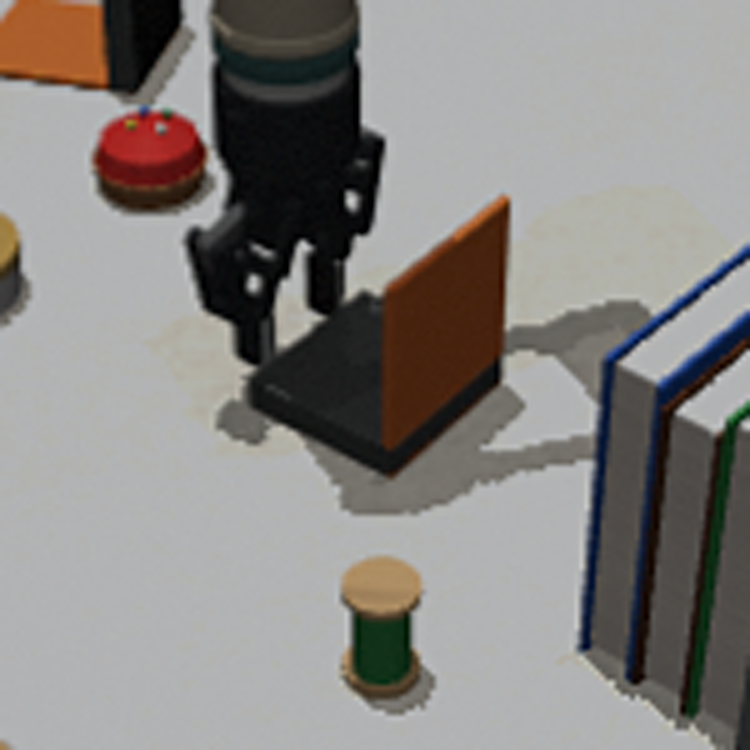

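View pics/d10.png

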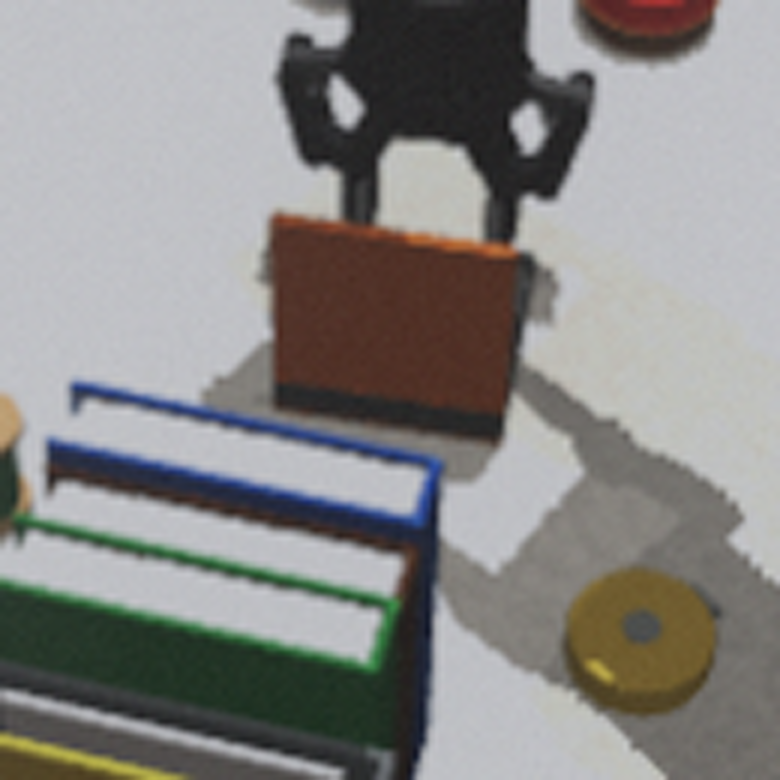

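```bash
cat > fit2.py <<'E'
from fit0 import *
import sys
def run(S,D,q=np.array([.5482,.1415,np.radians(2.8)])):
    k=[(50,0,120),(-50,0,120),(50,0,0),(-50,0,0),(50,-95,0),(50,-95,20)]
    b=[("scene",a,sc(*c)) for a,c in zip(k,S) if c]+[("side",a,sd(*c)) for a,c in zip(k,D) if c]
    p,r=fit(b,[.54,0,0],planar); print("bookend",p.round(4),np.degrees(p[2]).round(2),r.round(1))
    u=np.array([np.cos(q[2]),np.sin(q[2])]);v=np.array([-u[1],u[0]])
    d=p[:2]-q[:2]; print("heel in ledger frame x,y mm",(1000*d@u).round(1),(1000*d@v).round(1))
    t=manip.get_state()["position"]; c,s=np.cos(p[2]),np.sin(p[2]); w=t[:2]-p[:2]; print("tcp in bookend frame mm",1000*(w@[c,s]),1000*(w@[-s,c]))
    return p
E
python3 -c "
from fit2 import *
run([(388,288),(509,199),(392,474),(500,383),(255,405),(252,381)],[(275,224),(518,258),(277,409),(500,440)])"
```

```text
bookend [ 0.5406 -0.0209  0.1143] 6.55 [ 1.1  0.3  0.7 -0.7  0.   0.8  0.7 -0.7 -1.2  0.  -0.8 -1.  -0.7 -0.7
 -0.  -0.5 -0.5  0.   0.5  0.6]
heel in ledger frame x,y mm -15.5 -161.8
tcp in bookend frame mm 1.1458671610616817 -103.32493060453233
```

Sticking contact; it tracks the fingers, with the offset down to 15 mm. Continuing.

drive_tool:
  steps:
    - [1.2,-10,0.5,0.005,0.2]
    - [2.4,-20,1,0.01,0.2]
    - [3.6,-30,1,0.015,0.2]
    - [4.8,-40,1,0.02,0.2]
    - [6,-50,1,0.025,0.2]

```text
clock: 7.9
position: [0.5542, -0.0732, 0.0057]
ee_rot: [0.003, 0.999, 0.043, -0.0]
contact_force: [0.5, -4.5, 3.3]
width: 0.051
```

```bash
python3 -c "
from h import *
goto(.555,.0236,.006,2.8)"
```

```text
t 7.9 pos [ 0.5542 -0.0732  0.0057] yaw 4.99 w 0.051 F [ 0.5 -4.5  3.3] tilt [-0.001  0.007 -1.   ]
shift [  9.2 -96.4  -1. ] turn 0.038
```

drive_tool:
  steps:
    - [1,-10,0,0.006,0.2]
    - [2,-20,0,0.012,0.2]
    - [3,-30,0,0.018,0.2]
    - [4,-40,0,0.024,0.2]
    - [5,-50,0,0.03,0.2]

```text
clock: 8.4
position: [0.5548, -0.0227, 0.0055]
ee_rot: [0.004, 1.0, 0.029, -0.0]
contact_force: [0.5, -5.7, 5.8]
width: 0.0514
```

```bash
python3 -c "
from h import *
goto(.555,.0236,.006,2.8)
im=manip.get_image('scene');crop('scene',im,(255,195),75,5,'pics/s11.png')
im=manip.get_image('side');crop('side',im,(265,215),65,6,'pics/d11.png')
"
```

```text
t 8.4 pos [ 0.5548 -0.0227  0.0055] yaw 3.27 w 0.051 F [ 0.5 -5.7  5.8] tilt [-0.001  0.007 -1.   ]
shift [  2.9 -46.2  -0.8] turn 0.008
```

View pics/s11.png

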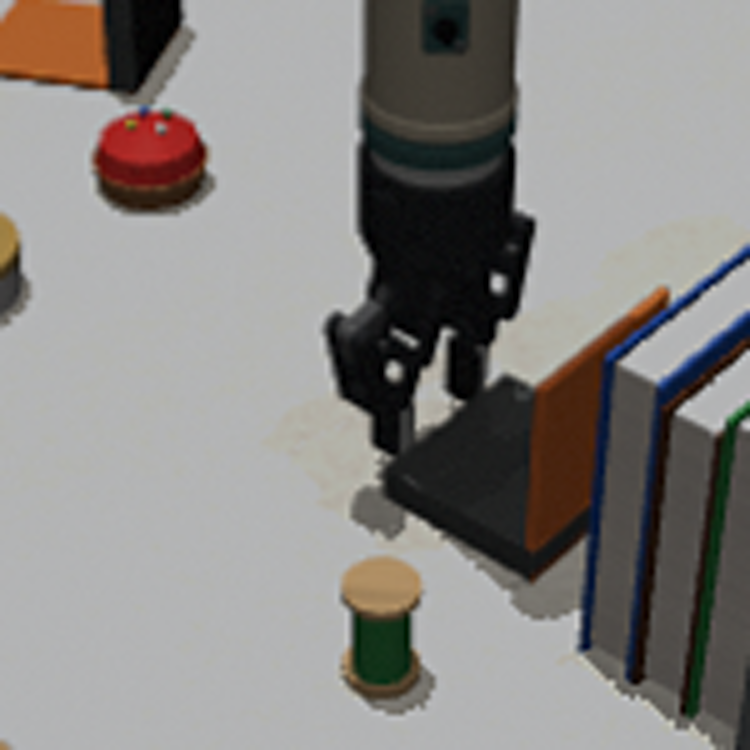

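View pics/d11.png

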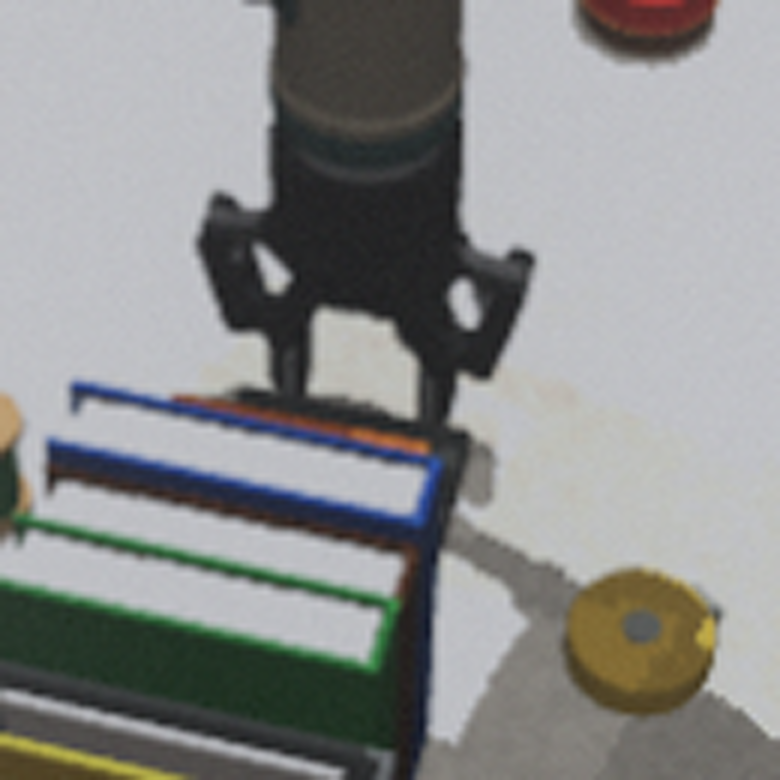

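```bash
python3 -c "
from fit2 import *
p=run([(540,387),(668,290),(533,580),None,(393,498),(387,471)],[None]*4)
print((proj('side',planar(p,np.array([(50,-6,120),(-50,-6,120),(-50,-95,20)])))+.5-[200,150])*6-.5)"
```

```text
bookend [0.5479 0.0828 0.06  ] 3.44 [ 1.2  0.7  0.7 -0.2  0.   0.5 -2.  -0.4 -0.8 -0.9]
heel in ledger frame x,y mm -3.1 -58.6
tcp in bookend frame mm -0.12225306132152228 -104.03520372268265
[[172.79555166 390.16573326]
 [430.36768838 440.76517266]
 [468.85517226 427.59872548]]
```

drive_tool:
  steps:
    - [0.7,-8,0,0.002,0.2]
    - [1.4,-16,0,0.004,0.2]
    - [2.1,-24,0,0.006,0.2]
    - [2.7,-31,0,0.008,0.2]
    - [3,-36,0,0.009,0.2]

```text
clock: 9.0
position: [0.5549, 0.0156, 0.0049]
ee_rot: [0.002, 1.0, 0.024, -0.001]
contact_force: [0.0, -4.9, 3.0]
width: 0.0512
```

```bash
python3 -c "
from h import *
goto(.555,.0236,.006,2.8)
im=manip.get_image('scene');crop('scene',im,(265,205),75,5,'pics/s12.png')
"
```

```text
t 9.0 pos [0.5549 0.0156 0.0049] yaw 2.77 w 0.051 F [ 0.  -4.9  3. ] tilt [-0.002  0.005 -1.   ]
shift [ 0.4 -8.  -1.2] turn -0.0
```

View pics/s12.png

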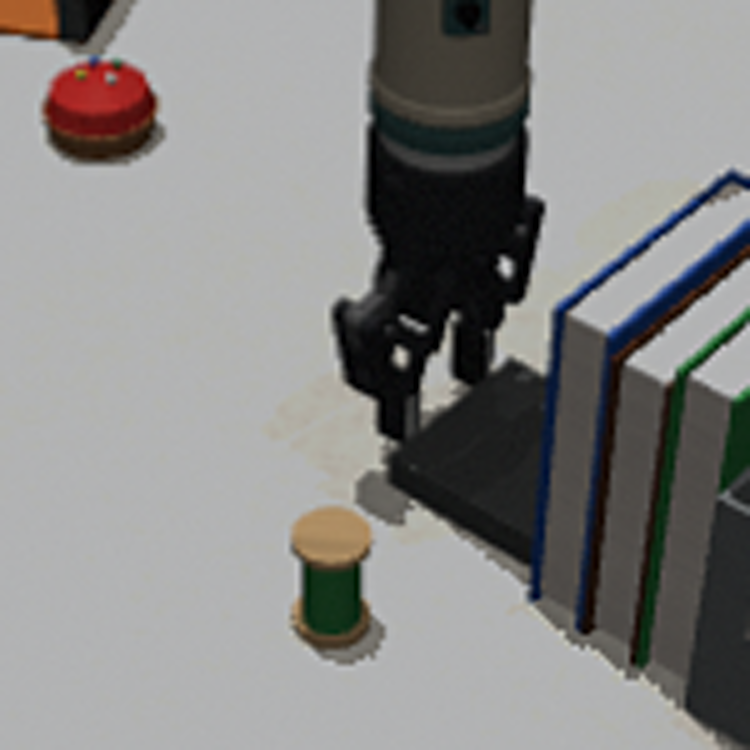

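drive_tool:
  steps:
    - [0,-2,0,0,0.2]
    - [0,-3,0,0,0.2]
    - [0,-4,0,0,0.2]
    - [0,-5,0,0,0.2]
    - [0,-6,0,0,0.2]

```text
clock: 9.55
position: [0.5548, 0.0217, 0.0048]
ee_rot: [0.002, 1.0, 0.024, -0.001]
contact_force: [0.2, -7.7, 2.1]
width: 0.0511
```

drive_tool:
  steps:
    - [0,-1,0,0,0.2]
    - [0,-1.5,0,0,0.2]
    - [0,-2,0,0,0.2]

```text
clock: 9.85
position: [0.5549, 0.0221, 0.0049]
ee_rot: [0.004, 1.0, 0.024, -0.001]
contact_force: [0.4, -9.6, 2.2]
width: 0.0511
```

```bash
python3 -c "
from h import *
goto(.555,.0236,.006,2.8)
for n,c,h,k in [('scene',(265,205),75,5),('side',(265,215),65,6)]:
    im=manip.get_image(n);crop(n,im,c,h,k,'pics/%s13.png'%n)
"
```

```text
t 9.85 pos [0.5549 0.0221 0.0049] yaw 2.78 w 0.051 F [ 0.4 -9.6  2.2] tilt [-0.002  0.007 -1.   ]
shift [ 0.2 -1.5 -1.2] turn -0.0
```

View pics/scene13.png

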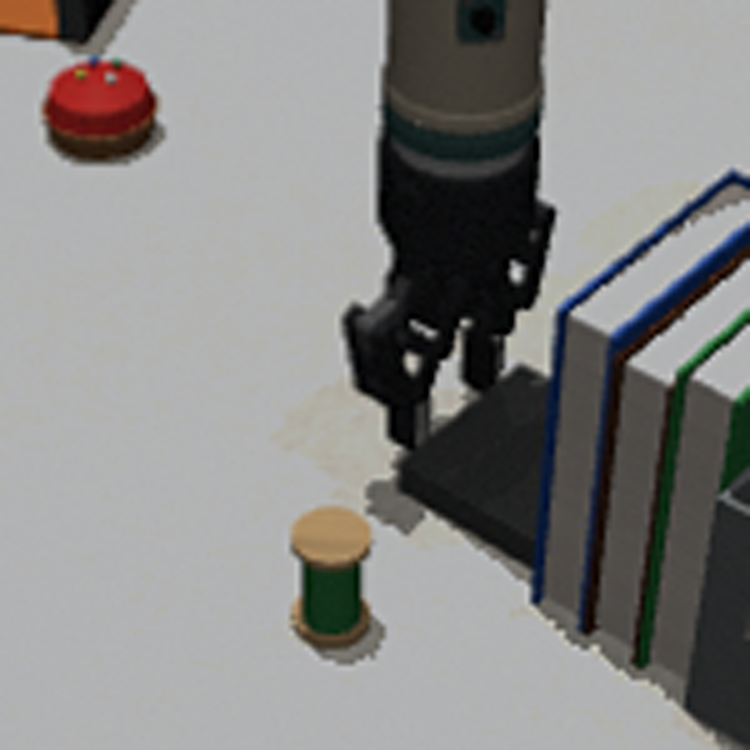

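View pics/side13.png

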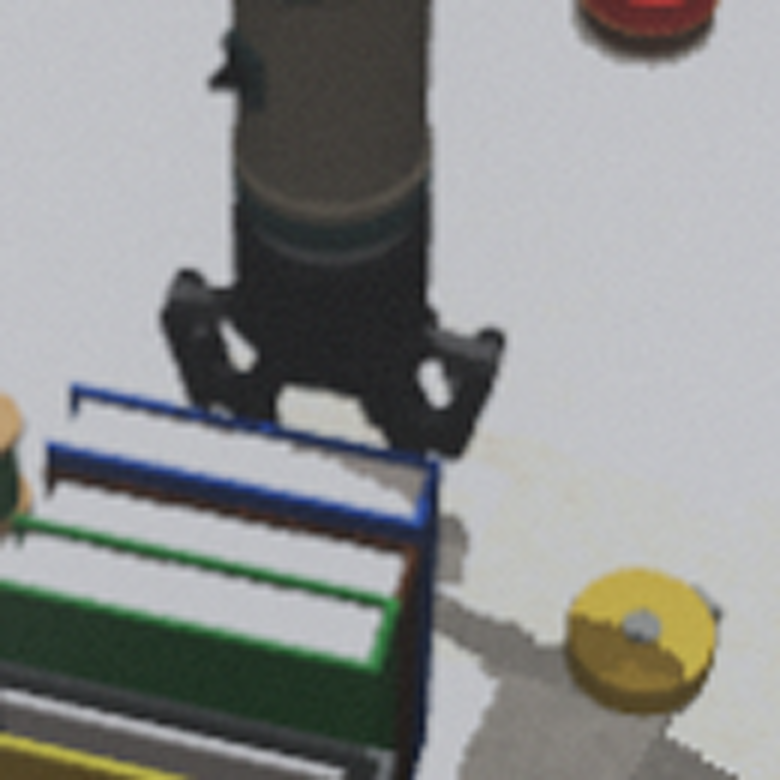

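Contact: ledger_c's edge has shifted about 1 mm and the force is rising. I'll press gently a little more to close any slack.

drive_tool:
  steps:
    - [0,-1,0,0,0.2]
    - [0,-1.5,0,0,0.2]
    - [0,-2,0,0,0.2]

```text
clock: 10.25
position: [0.5548, 0.0221, 0.0049]
ee_rot: [0.005, 1.0, 0.025, -0.001]
contact_force: [0.3, -11.4, 3.0]
width: 0.0514
```

drive_tool:
  steps:
    - [0,-2,0,0,0.2]
    - [0,-2.5,0,0,0.2]
    - [0,-3,0,0,0.2]

```text
clock: 10.55
position: [0.5549, 0.0221, 0.0049]
ee_rot: [0.008, 1.0, 0.025, -0.001]
contact_force: [-0.3, -15.0, 2.6]
width: 0.0512
```

The tool has stopped while the force rose to 15 N, so the row is tight against the file box. Backing off.

drive_tool:
  steps:
    - [0,2,0,0,0.2]
    - [0,8,0,0,0.2]
    - [0,25,0,0,0.2]
    - [0,50,-10,0,0.2]
    - [0,80,-40,0,0.2]

```text
clock: 11.05
position: [0.556, -0.0559, 0.0436]
ee_rot: [0.006, 1.0, 0.026, -0.005]
contact_force: [-0.1, -0.1, 1.1]
width: 0.0515
```

drive_tool:
  steps:
    - [0,30,-40,0,0.2]
    - [0,60,-80,0,0.2]
    - [0,100,-110,0,0.2]
    - [0,145,-120,0,0.2]
    - [0,190,-120,0,0.2]

```text
clock: 11.55
position: [0.5681, -0.2454, 0.1682]
ee_rot: [0.006, 1.0, 0.026, -0.002]
contact_force: [-0.3, -0.3, -0.6]
width: 0.0516
```

```bash
python3 -c "
from h import *
goto(.555,.0236,.006,2.8)
for n,c,h,k in [('scene',(265,205),75,5),('side',(265,215),65,6)]:
    im=manip.get_image(n);crop(n,im,c,h,k,'pics/%s14.png'%n); cv2.imwrite('pics/full_%s14.png'%n,im)
    for k in ['spool','pincushion','tape','buttontin']:
        r=manip.masks_of(n,k)
        if r: print(n,k,round(r[0]['conf'],2),np.round(r[0]['location']))
"
```

```text
t 11.55 pos [ 0.5681 -0.2454  0.1682] yaw 2.97 w 0.052 F [-0.3 -0.3 -0.6] tilt [-0.005  0.011 -1.   ]
shift [   1.6 -271.1  159.1] turn 0.003
scene spool 0.74 [261. 245.]
scene pincushion 0.88 [208. 151.]
scene tape 0.68 [289. 222.]
scene buttontin 0.67 [170. 173.]
side spool 0.5 [198. 225.]
side pincushion 0.67 [306. 151.]
side tape 0.83 [303. 255.]
side buttontin 0.71 [258. 141.]
```

View pics/scene14.png

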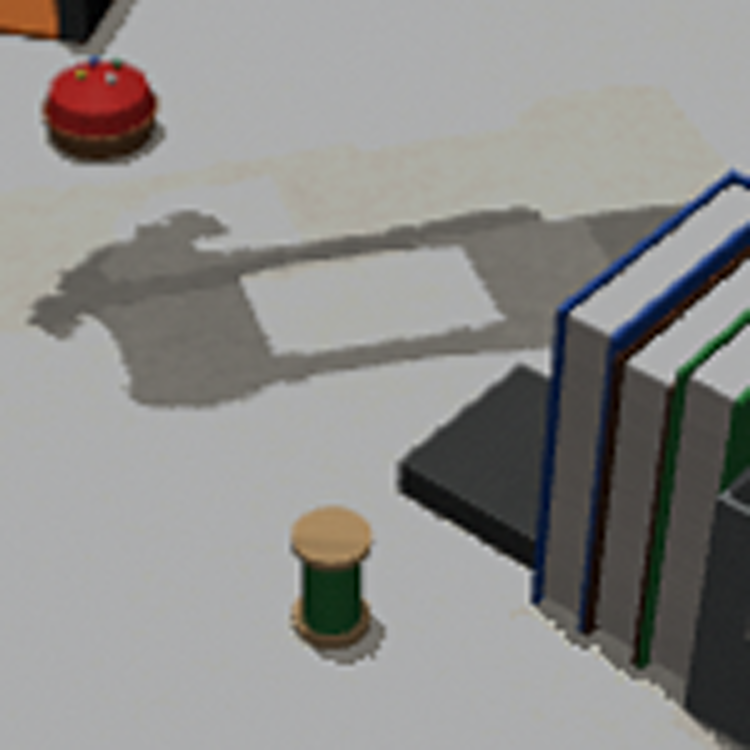

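View pics/side14.png

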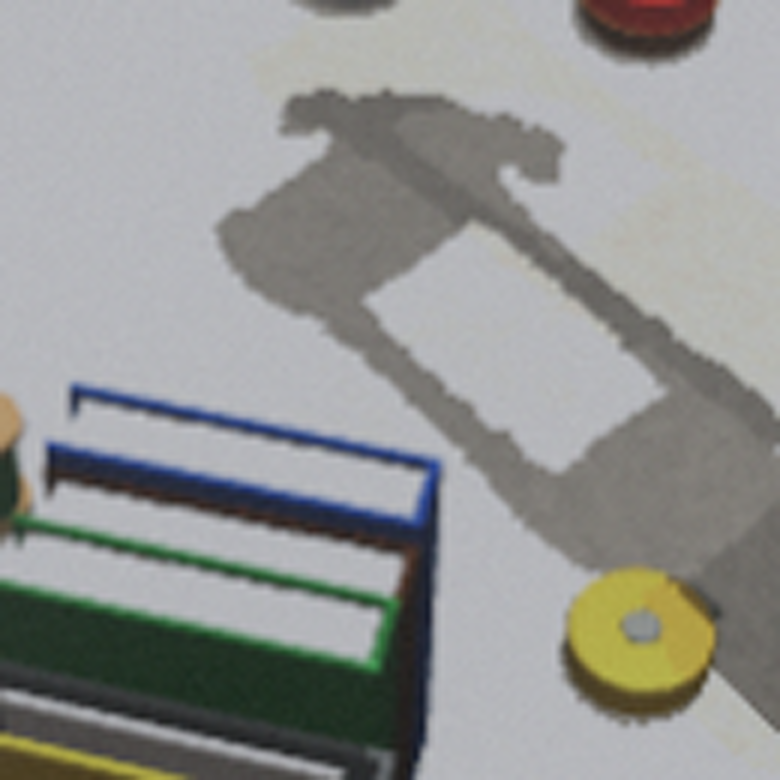

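```bash
python3 - <<'E'
from fit0 import *
def s(x,y): return ((x+.5)/5-.5+190,(y+.5)/5-.5+130)
b=[("scene",(50,-95,20),s(400,468)),("scene",(50,-95,0),s(402,490)),("scene",(-50,-95,20),s(520,365))]
p,r=fit(b,[.55,.12,.05],planar); print(p,np.degrees(p[2]),r.round(1))
l=[("scene",(67.5,-15,175),s(564,312)),("scene",(67.5,-15,0),s(540,603)),("scene",(67.5,15,175),s(612,338)),("scene",(-67.5,-15,175),s(735,173)),
("side",(67.5,-15,175),sd(72,385)),("side",(-67.5,-15,175),sd(439,462)),("side",(-67.5,15,175),sd(423,527)),("side",(67.5,15,175),sd(49,443))]
q,r=fit(l,[.56,.08,0],planar); print("ledger_c",q.round(4),np.degrees(q[2]),r.round(1))
u=np.array([np.cos(q[2]),np.sin(q[2])]);v=np.array([-u[1],u[0]])
d=p[:2]-q[:2]; print("heel in ledger frame",1000*d@u,1000*d@v)
cv2.imwrite("pics/w14.png",manip.get_image("wrist"))
E
```

```text
[0.54968663 0.1306483  0.07337886] 4.204298973290966 [ 0.2 -0.5 -0.4  1.1  0.2 -0.3]
ledger_c [0.5481 0.1431 0.0507] 2.905650736038629 [-1.2 -1.  -1.6 -0.5  1.1 -0.2 -0.4 -1.2 -0.3  0.3  0.5  0.2 -0.1  0.7
 -1.   1.4]
heel in ledger frame 0.9622204455529166 -12.479897956526624
```

View pics/w14.png

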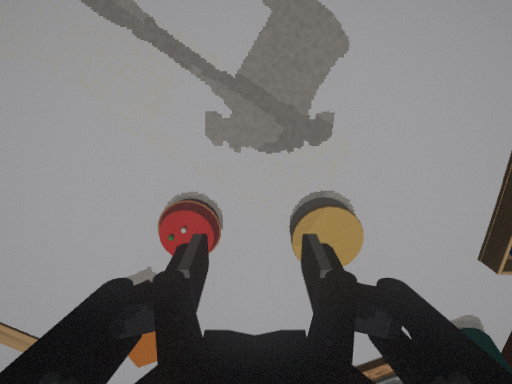

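View pics/full_side14.png

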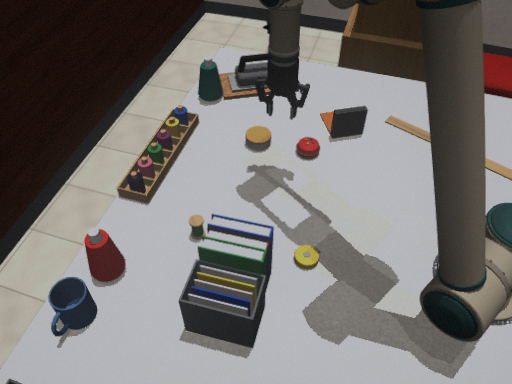

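The position estimate is x offset about +1 mm. The squareness estimate from only three corners is weak, so I'll look down at the joint with the wrist camera.

drive_tool:
  steps:
    - [0,0,-45,0,0.2]
    - [0,-30,-85,0,0.2]
    - [0,-75,-120,0,0.2]
    - [0,-120,-150,0,0.2]
    - [0,-165,-170,0,0.2]

```text
clock: 12.6
position: [0.5603, -0.0839, 0.3317]
ee_rot: [0.006, 1.0, 0.026, -0.003]
contact_force: [1.3, 0.3, -0.5]
width: 0.0513
```

drive_tool:
  steps:
    - [0,-40,0,0,0.2]
    - [0,-80,0,0,0.2]
    - [0,-110,0,0,0.2]
    - [0,-110,0,0,0.2]
    - [0,-110,0,0,0.2]

```text
clock: 13.1
position: [0.5543, 0.0267, 0.3306]
ee_rot: [0.006, 1.0, 0.027, -0.003]
contact_force: [0.3, 0.0, -0.2]
width: 0.0513
```

```bash
python3 -c "
from h import *
goto(.555,.0236,.3,2.8)
cv2.imwrite('pics/w15.png',manip.get_image('wrist'))"
```

```text
t 13.1 pos [0.5543 0.0267 0.3306] yaw 3.15 w 0.051 F [ 0.3  0.  -0.2] tilt [-0.007  0.012 -1.   ]
shift [ 0.8  2.8 30.6] turn 0.006
```

View pics/w15.png

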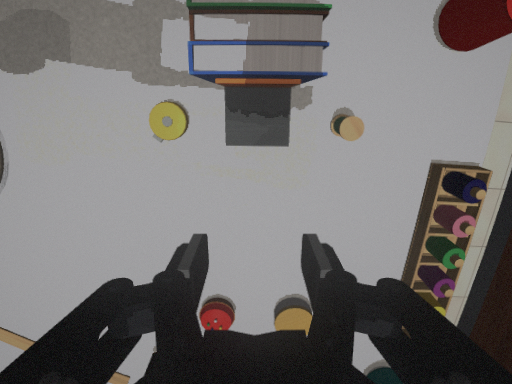

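```bash
python3 -c "
from h import *
im=cv2.imread('pics/w15.png'); crop('w',im,(257,85),80,5,'pics/w15c.png')
o=im[45:165,177:337]; cv2.imwrite('pics/w15c.png',cv2.resize(o,None,fx=5,fy=5,interpolation=cv2.INTER_CUBIC))"
```

```text
(no output)
```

View pics/w15c.png

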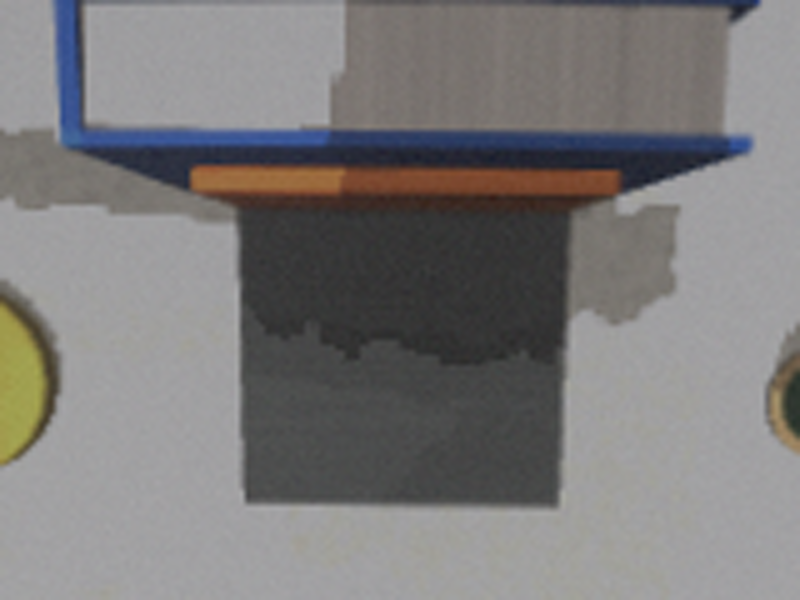

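```bash
python3 - <<'E'
from h import *
f=lambda x,y:((x+.5)/5-.5+177,(y+.5)/5-.5+45)
def line(a,b,z):
    P=onplane("wrist",[f(*a),f(*b)],z)[:,:2]; d=P[1]-P[0]; return P,np.degrees(np.arctan2(d[1],d[0]))
out={}
for k,a,b,z in [("plate",(191,167),(620,171),.12),("ledger",(63,146),(751,153),.175),("end",(246,502),(559,506),.02)]:
    P,an=line(a,b,z); print(k,P.round(4).tolist(),"len",np.linalg.norm(P[1]-P[0]).round(4),"ang",an.round(2)); out[k]=(P,an)
P,an=out["ledger"]; t=np.radians(an);u=np.array([np.cos(t),np.sin(t)]);v=np.array([-u[1],u[0]])
for k in("plate","end"): print(k,[(1000*(p-P.mean(0))@u, 1000*(p-P.mean(0))@v) for p in out[k][0]])
E
```

```text
plate [[0.5019, 0.1251], [0.6016, 0.1296]] len 0.0998 ang 2.59
ledger [[0.4844, 0.1248], [0.6192, 0.1307]] len 0.1349 ang 2.54
end [[0.507, 0.0311], [0.6064, 0.0353]] len 0.0995 ang 2.42
plate [(np.float64(-49.9192169786538), np.float64(-0.45104962777849833)), (np.float64(49.87556560631595), np.float64(-0.37260634204788895))]
end [(np.float64(-49.04079811344053), np.float64(-94.5968734033425)), (np.float64(50.4428079643457), np.float64(-94.80841397540168))]
```

```bash
python3 -c "
from h import *
print(manip.sign_off())"
```

```text
the job is handed in; nothing more can be done
None
```

I pushed the orange bookend back up onto its dark base and slid it along the table until its plate propped the ledger row, then handed the job in at about 13.2 s. I tipped it with two spread fingers near the top of the base; past the balance point it fell onto its base by itself. I then pushed low on the base end until the row was tight against the file box, at about 15 N, and backed off.

**Last wrist-camera check, after release:**
- **Squareness:** the plate is parallel to ledger_c's face within about 0.1°.
- **Gap:** about 0.4 mm, within measuring error.
- **Centring:** within about 1 mm of the end ledger's middle.
- **Everything else:** the ledgers are standing. The bystanders look unmoved in the pictures. ledger_c shifted about 1 mm as the slack closed, and the arm is clear of everything.

**One check disagreed:** an earlier fit from the scene camera, using only three corners, gave a yaw difference of about 1.3° and a heel position about 2.5 mm past ledger_c's face, which is physically impossible. I trusted the sharper wrist view instead.

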